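Pack the heavier carton and close the flaps

TASK

Two identical small closed cartons stand on the table; one is full of metal fittings, the other holds only light plastic ones. Find the heavier one by lifting, set it down upright in the open shipping carton, then close that carton by folding the narrow flap down first and the wide flap down flat over it. Leave the lighter small carton standing upright on the table outside; do not drop or topple either of them.

Things in the scene. Friction and masses are not known exactly. Their poses are not given: they have to be found in the camera images.
- parcel_1: small closed carton of whitish board, taped over the top, 48 (its x) x 60 (its y) x 78 mm high, standing on the table; origin at the centre of its underside, z up. Outwardly identical with the other small carton; one of the two weighs about 0.4 to 0.6 kg, the other about 0.1 kg, and either can be the heavy one. Grasp it across its 48 mm (or 60 mm) sides near the top; its contents shift about 1 mm
- parcel_2: small closed carton of whitish board, taped over the top, 48 (its x) x 60 (its y) x 78 mm high, standing on the table; origin at the centre of its underside, z up. Outwardly identical with the other small carton; one of the two weighs about 0.4 to 0.6 kg, the other about 0.1 kg, and either can be the heavy one. Grasp it across its 48 mm (or 60 mm) sides near the top; its contents shift about 1 mm
- shipper: open brown shipping carton, fixed to the table, outside 130 (its x) x 150 (its y) mm, walls and floor 4 mm thick, 98 mm high (103 mm on its +y side); origin at the centre of its underside, x away from the robot, y to the left, z up. A narrow flap is hinged along its -y (right) wall, a wide flap along its +y (left) wall; both start standing up, leaning a little outwards
- flap_narrow (a joint): angle of the narrow flap: 0 = folded flat over the opening, 1.57 = upright, more = leaning outwards (limit 2.4). Stiff crease: it stays where it is left. The flap is 128 mm along the hinge, 70 mm from hinge to free edge, 4 mm thick
- flap_narrow_hinge (a point): middle of the narrow flap's hinge line, at shipper x 0, y -75, z 100 mm; the line runs along the shipper's x
- flap_narrow_edge (a point): middle of the narrow flap's free edge, 70 mm from its hinge (moves with the flap)
- flap_wide (a joint): angle of the wide flap: 0 = folded flat, 1.57 = upright, more = leaning outwards (limit 2.4). Stiff crease: it stays where it is left. The flap is 128 mm along the hinge, 105 mm from hinge to free edge, 4 mm thick
- flap_wide_hinge (a point): middle of the wide flap's hinge line, at shipper x 0, y +75, z 105 mm; the line runs along the shipper's x
- flap_wide_edge (a point): middle of the wide flap's free edge, 105 mm from its hinge (moves with the flap)
Not all that is in view belongs to the job. What is shaped like the parcel_1 but orange is not meant.

How it is judged:
By the outcome, as a careful person would: the job done as asked, in the order asked, and still so for the second after the job is handed in, with the robot touching nothing.
It also fails if it takes over 72 s, if anything falls off the work surface, if the arm or the gripper's body presses on something with over 40 N, if the wrist force passes 120 N, or if a joint passes its speed limit or range.

ROBOT

A 7-joint arm with a two-finger parallel gripper is mounted at the origin on a cart in front of the work surface, level with it; the furniture and walls round the work are solid. World frame = base frame: x ahead of the robot, y to its left, z up, the work surface at z = 0. Lengths are in m, angles in rad, forces in N, time in s.
With the tool pointing down it reaches from about 0.4 to 0.85 m from the base axis. Payload 4.5 kg.
Tool frame: the origin (TCP) lies between the finger pads; the fingertips stand 11 mm ahead of it and the grasp point (between the pads) lies 8 mm behind it (r.tip_reach is the distance from the TCP to the fingertips, in m); x points along the fingers, y is the direction in which the jaws open and shut, and the axes are right-handed (so a half turn about x gives the same grasp; the last joint's range is limited). The gripper opens to 88 mm and grips with 3 to 60 N. Pads are 18 mm wide; open, the fingers measure 123 mm over their backs; the gripper's body (75 mm by 187 mm) begins 45 mm behind the grasp point.
Start: joints at [-1.123, 0.689, -0.195, 1.565, 0.157, 0.902, -0.215], TCP at [0.251, 0.572, 0.25] pointing down, gripper open.
Joint ranges: [-3.01, 3.01], [-0.46, 2.08], [-1.47, 1.51], [0.13, 2.56], [-1, 4.14], [0.04, 2.09], [-2.66, 2.66]. Speed limits (rad/s): [2.57, 2.57, 3.14, 3.14, 3.14, 3.14, 3.14].

INTERFACE

Orientations are given as a unit quaternion [x, y, z, w].
In Python, from plant import r gives the robot as it stands.
- The arm moves only by the tool drive_tool, never from a script. Its argument "deltas" is a list of rows, each a list of 3 entries, a list of its own where there are three numbers: the turn, a rotation vector about the tool's x, y, z in degrees, then the shift along the tool's x, y, z in cm, then the finger opening in cm, from 0 to 8.81. A call has 1 to 12 rows; each row shifts and turns the commanded pose from where the row before left it, along the tool's axes as they then stand; what a row does not reach is not made up. A row lasts 1/12 s, in which the tool goes at most 41.7 mm and 7.16 degrees, less where a joint would pass 70% of its speed; a pose out of reach is approached as far as the arm can. A call is refused whole if a number of a shift passes 4.17 or a number of a turn 7.16, either way. A call with a gripper value outside its range is refused whole. The fingers move at their own pace and stop on an object; "force" is the grip in N (left out, the last holds). Time passes only in rows, so rows that do not move let the fingers close. It gives the time, the measured TCP pose, the force and the opening at its end, in the units of the state.
- r.get_state(): the state, without advancing time (a new reading comes with each control period).
- r.snapshot(name): name is "side" or "top"; returns a dict with "color" (400x640x3 uint8, red, green, blue), "fov_y" (degrees; the focal length in pixels is half the picture's height over the tangent of half this angle, whatever the lens; pixels are square), "cx", "cy" (the principal point, pixels), "k1" (the pictures are not rectified: a ray, as slopes to the right and down, at radius r is drawn at 1 + k1 r^2 times it, then the intrinsics apply), "extrinsics" (4x4, takes a point from world to camera coordinates). Camera axes: x right, y up, looking along -z (the intrinsics and any distortion apply to the point x, -y, -z); pixel columns grow to the right and rows downward; lengths in m; the calibration is good to about 2 mm. A picture is of the moment at which its call begins. There is no depth.
- r.finish_job(): hands the job in, once; it reports no verdict.
The state is a dict: "clock": time; "q": joint angles; "qd": joint speeds; "joint_torque": joint torques, N m; "tool_pos": TCP position; "eef_rot": TCP orientation; "contact_force": force on the tool from outside, world axes, zero at the start; "moment": the same for the moment, N m; "opening": opening from 0.0 (shut) to 1.0 (fully open).
Only numpy, scipy, OpenCV 4.12 (cv2) and the standard library are available. Lean on these libraries where they do the work, as an engineer would, in place of code of your own. Each camera call takes 0.05 s, during which the arm holds its last target. There are 200 camera calls.

## Working session

There is one attempt and no reset: what is moved stays moved. The work goes in short steps, Python scripts to look and compute and a tool call to move; the robot and the scene stay as the last step left them, time stands still between calls to the robot, and variables do not carry over. Pictures are saved under pics/ and viewed, about 8 in all and at most 12, crops included, and the job is handed in when it is done.

Besides the shell and the picture viewer there is one more tool, called after "Call:" in YAML: its name, and indented under it one key for each argument. drive_tool: Moves the arm, as the interface text tells. Its arguments: {"type":"object","properties":{"deltas":{"type":"array","items":{"type":"array"}},"force":{"type":"number"}},"required":["deltas"]}

```bash
mkdir -p pics; ls; cat > h.py <<'E'
import numpy as np, cv2
from plant import r
def cam(s):
    h,w=s["color"].shape[:2]; f=h/2/np.tan(np.radians(s["fov_y"])/2)
    E=np.array(s["extrinsics"]); return f,s["cx"],s["cy"],s["k1"],E
def ray(s,u,v):
    f,cx,cy,k,E=cam(s); d=np.array([(u-cx)/f,(v-cy)/f]); p=d.copy()
    for _ in range(30): p=d/(1+k*(p@p))
    R=E[:3,:3]; return -R.T@E[:3,3], R.T@np.array([p[0],-p[1],-1])
def onz(s,u,v,z):
    o,d=ray(s,u,v); return o+d*(z-o[2])/d[2]
def proj(s,P):
    f,cx,cy,k,E=cam(s); c=E[:3,:3]@np.array(P)+E[:3,3]; p=np.array([c[0],-c[1]])/-c[2]
    p=p*(1+k*(p@p)); return p*f+[cx,cy]
def snap(n,fn=None):
    s=r.snapshot(n)
    if fn: cv2.imwrite("pics/"+fn,cv2.cvtColor(s["color"],cv2.COLOR_RGB2BGR))
    return s
E
python3 - <<'E'
from h import *
import pickle
a=snap("top");b=snap("side")
pickle.dump((a,b),open("s0.pkl","wb"))
cv2.imwrite("pics/top0.png",cv2.cvtColor(a["color"],cv2.COLOR_RGB2BGR));cv2.imwrite("pics/side0.png",cv2.cvtColor(b["color"],cv2.COLOR_RGB2BGR))
for s in(a,b):print(cam(s)[:4],ray(s,320,200))
print(r.get_state())
E
```

```text
pics
(np.float64(507.046380992808), 323.6461289017348, 201.49155218796324, -0.13552296932200328) (array([ 0.26480425, -0.00329173,  1.17096415]), array([ 0.19094609,  0.02496456, -0.98131378]))
(np.float64(385.0430715850221), 316.5046070448875, 202.9157006298997, -0.030917731193069495) (array([0.39438773, 0.66403464, 0.61571197]), array([ 0.11068551, -0.79772033, -0.59290028]))
{'clock': 0.1, 'q': array([-1.12322341,  0.68988241, -0.19450297,  1.5662128 ,  0.1572558 ,
        0.9024834 , -0.21513054]), 'qd': array([ 0.00028313, -0.00277866,  0.00104898, -0.00300564,  0.00113873,
       -0.00207744,  0.00029188]), 'joint_torque': array([-3.20415209e-03, -5.28507936e+01, -1.27154253e+00, -1.53835541e+01,
       -5.26426511e-02,  1.98696944e-03,  2.03965561e-05]), 'tool_pos': array([0.25111359, 0.57175298, 0.24900807]), 'eef_rot': array([ 0.14468874,  0.69211209, -0.14580884,  0.6919435 ]), 'contact_force': array([0.46182024, 0.27784952, 0.59296838]), 'moment': array([-0.01338562,  0.0046552 , -0.03566043]), 'opening': 1.0016957449835582}
```

View pics/top0.png

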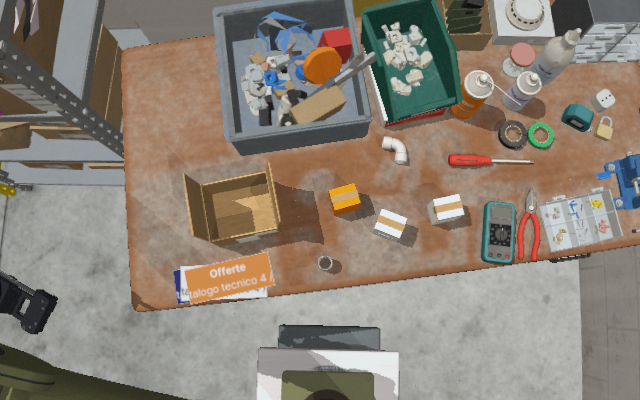

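View pics/side0.png

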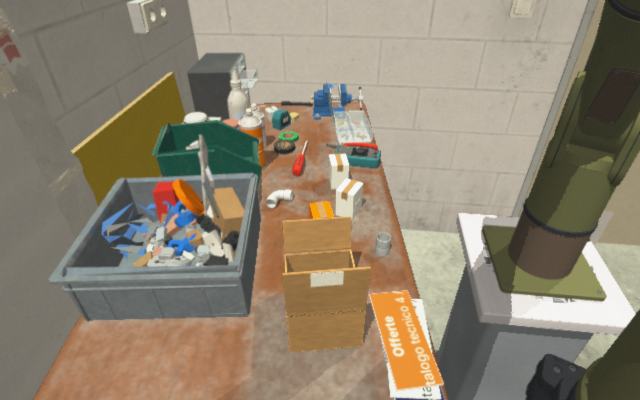

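Candidates: white cartons in the top view at (391,224) and (447,209), which are the parcels. The orange one at (344,198) is the decoy. The shipper is at (240,208), with the wide flap at the left (+y) and the narrow one at the right. Next is a close crop to check.

```bash
python3 - <<'E'
from h import *
import pickle
a,b=pickle.load(open("s0.pkl","rb"))
im=cv2.cvtColor(a["color"],cv2.COLOR_RGB2BGR)
c=im[160:265,175:475]
c=cv2.resize(c,None,fx=2.66,fy=2.66,interpolation=cv2.INTER_CUBIC)
c2=cv2.cvtColor(b["color"],cv2.COLOR_RGB2BGR)[140:360,265:395]
c2=cv2.resize(c2,None,fx=1.45,fy=1.45,interpolation=cv2.INTER_CUBIC)
o=np.zeros((600,798,3),np.uint8);o[:c.shape[0],:c.shape[1]]=c[:, :798];o[280:280+c2.shape[0],:c2.shape[1]]=c2
cv2.imwrite("pics/crop.png",o)
hsv=cv2.cvtColor(im,cv2.COLOR_BGR2HSV)
for (u,v) in((391,224),(447,209)):
    m=np.zeros(im.shape[:2],np.uint8); w=cv2.inRange(hsv,(0,0,205),(180,50,255)); m[v-22:v+22,u-24:u+24]=w[v-22:v+22,u-24:u+24]
    p=cv2.findNonZero(m); h=cv2.convexHull(p); 
    P=np.array([onz(a,x,y,.078)[:2] for x,y in h[:,0].astype(float)],np.float32)
    (cx,cy),(W,H),an=cv2.minAreaRect(P*1000)
    print((u,v),len(p),"c",cx,cy,"size",W,H,"ang",an)
E
```

```text
(391, 224) 382 c 430.5968322753906 -130.22723388671875 size 59.12907791137695 46.916351318359375 ang 69.21050262451172
(447, 209) 384 c 469.49725341796875 -258.3385925292969 size 47.09587478637695 59.77134704589844 ang 13.413817405700684
```

View pics/crop.png

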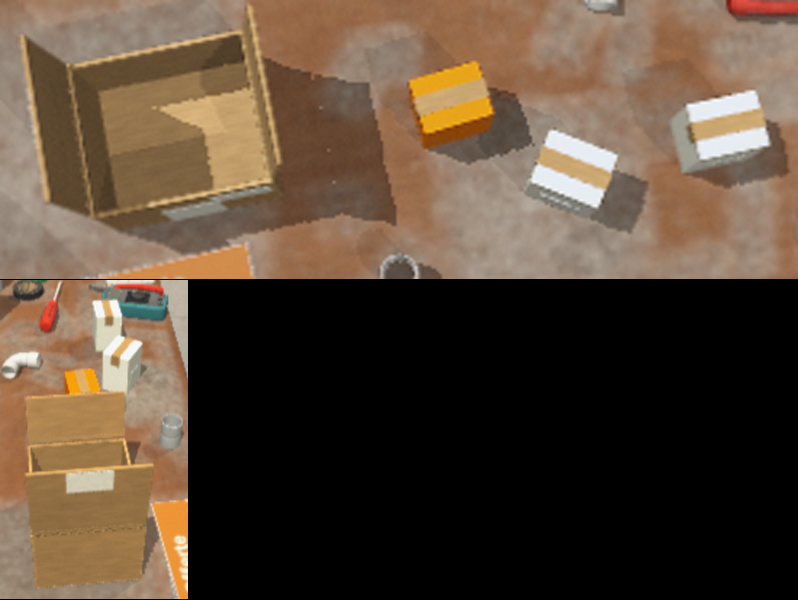

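The crop confirms two white taped cartons; their faces measured 47x59 and 47x60 mm, as they should. The orange decoy is separate. Next, the shipper pose from the hinge and rim corners.

```bash
python3 - <<'E'
from h import *
import pickle
a,b=pickle.load(open("s0.pkl","rb"))
T=lambda u,v,z:np.round(onz(a,175+(u+.5)/2.66-.5,160+(v+.5)/2.66-.5,z)*1000,1)[:2]
for n,u,v,z in(("LB",71,66,.103),("LF",94,216,.103),("RB",243,33,.098),("RF",273,190,.098),("wide edge B",23,37,.2),("wideedgeF",46,200,.2),("nar B",248,8,.165),("nar F",280,160,.165)):print(n,T(u,v,z))
S=lambda u,v,z:np.round(onz(b,265+(u+.5)/1.45-.5,140+(v-280+.5)/1.45-.5,z)*1000,1)[:2]
for n,u,v,z in(("hB",32,531,.105),("hF",148,533,.105),("baseB",36,585,0),("baseF",142,579,0)):print(n,S(u,v,z))
import itertools
def tri(p,q):
    o1,d1=ray(a,175+(p[0]+.5)/2.66-.5,160+(p[1]+.5)/2.66-.5);o2,d2=ray(b,265+(q[0]+.5)/1.45-.5,140+(q[1]-280+.5)/1.45-.5)
    t=np.linalg.lstsq(np.c_[d1,-d2],o2-o1,rcond=None)[0];A=o1+t[0]*d1;B=o2+t[1]*d2
    return np.round((A+B)*500,1),np.linalg.norm(A-B)*1000
for n,p,q in(("wB",(23,37),(25,470)),("wF",(46,200),(152,465)),("nB",(248,8),(26,397)),("nF",(280,160),(124,392)),("LFhinge",(94,216),(148,533)),("LBhinge",(71,66),(32,531))):print(n,*tri(p,q))
print(cv2.Rodrigues)
E
```

```text
LB [501.2 283.9]
LF [378.3 256.4]
RB [533.  143.7]
RF [403.8 113.4]
wide edge B [501.3 296.3]
wideedgeF [378.7 269.4]
nar B [536.3 131.6]
nar F [418.1 101.8]
hB [502.3 286.9]
hF [374.8 273.2]
baseB [503.7 287.6]
baseF [375.6 262.5]
wB [500.3 293.6 209.4] 2.5083439670971575
wF [377.8 267.7 206.2] 0.2560530663357704
nB [536.8 131.5 166.6] 1.8767272360239098
nF [416.9 102.  163.7] 2.7819789827311205
LFhinge [377.  260.2  88.8] 5.615681265021796
LBhinge [502.3 284.4 101.4] 1.488480394859205
<built-in function Rodrigues>
```

```bash
cat >> h.py <<'E'
from scipy.spatial.transform import Rotation as Ro
def tgtR(yaw,near,tilt=0):
    "tool x down, y at world yaw (deg) or the half turn, whichever is nearer; tilt about world axis perpendicular"
    best=None
    for k in(0,180):
        w=np.radians(yaw+k); y=np.array([np.cos(w),np.sin(w),0]); x=np.array([0,0,-1.]); R=Ro.from_matrix(np.c_[x,y,np.cross(x,y)])
        if best is None or (near.inv()*R).magnitude()<(near.inv()*best).magnitude(): best=R
    return best
def plan(wps,pos=None,R=None):
    st=r.get_state()
    pos=st["tool_pos"] if pos is None else np.array(pos)
    R=Ro.from_quat(st["eef_rot"]) if R is None else R
    for p,yaw in wps:
        R2=tgtR(yaw,R); rv=(R.inv()*R2).as_rotvec(degrees=True)
        d=R2.inv().apply(np.array(p)-pos)*100
        n=max(np.abs(d).max()/4.0,np.abs(rv).max()/7)
        print("to",p,yaw,"turn(first)",rv.round(2),"shift cm in new axes",d.round(2),"minrows %.1f"%n); pos,R=np.array(p),R2
def show():
    s=r.get_state();R=Ro.from_quat(s["eef_rot"]).as_matrix();print("t",s["clock"],"pos",s["tool_pos"].round(4),"x",R[:,0].round(3),"yaw_y",np.degrees(np.arctan2(R[1,1],R[0,1])).round(1),"F",s["contact_force"].round(2),"M",s["moment"].round(2),"open",s["opening"].round(3),"q",s["q"].round(2))
E
python3 - <<'E'
from h import *
show()
plan([((.45,.2,.33),-20.8),((.4306,-.1302,.15),-20.8),((.4306,-.1302,.055),-20.8)])
E
```

```text
Traceback (most recent call last):
  File "h.py", line 37, in show
    s=r.get_state();R=Ro.from_quat(s["eef_rot"]).as_matrix();print("t",s["clock"],"pos",s["tool_pos"].round(4),"x",R[:,0].round(3),"yaw_y",np.degrees(np.arctan2(R[1,1],R[0,1])).round(1),"F",s["contact_force"].round(2),"M",s["moment"].round(2),"open",s["opening"].round(3),"q",s["q"].round(2))
                                                                                                                                                                                                                                                          ^^^^^^^^^^^^^^^^^^
AttributeError: 'float' object has no attribute 'round'
```

```bash
sed -i 's/s\["opening"\].round(3)/round(s["opening"],3)/' h.py
python3 - <<'E'
from h import *
show()
plan([((.45,.2,.33),-20.8),((.4306,-.1302,.15),-20.8),((.4306,-.1302,.055),-20.8)])
E
```

```text
t 0.1 pos [0.2511 0.5718 0.249 ] x [-0.001 -0.002 -1.   ] yaw_y 66.3 F [0.46 0.28 0.59] M [-0.01  0.   -0.04] open 1.002 q [-1.12  0.69 -0.19  1.57  0.16  0.9  -0.22]
to (0.45, 0.2, 0.33) -20.8 turn(first) [8.709e+01 7.000e-02 7.000e-02] shift cm in new axes [-8.1  31.79 27.69] minrows 12.4
to (0.4306, -0.1302, 0.15) -20.8 turn(first) [0. 0. 0.] shift cm in new axes [18.    9.91 31.56] minrows 7.9
to (0.4306, -0.1302, 0.055) -20.8 turn(first) [0. 0. 0.] shift cm in new axes [9.5 0.  0. ] minrows 2.4
```

Call:
drive_tool:
  deltas:
    - [[7, 0, 0], [-2.7, 0, 0], 8.8]
    - [[7, 0, 0], [-2.7, 0, 0], 8.8]
    - [[7, 0, 0], [-2.7, 0, 0], 8.8]
    - [[7, 0, 0], [0, 0, 0], 8.8]
    - [[7, 0, 0], [0, 0, 0], 8.8]
    - [[7, 0, 0], [0, 0, 0], 8.8]
    - [[7, 0, 0], [0, 0, 0], 8.8]
    - [[7, 0, 0], [0, 0, 0], 8.8]
    - [[7, 0, 0], [0, 0, 0], 8.8]
    - [[7, 0, 0], [0, 0, 0], 8.8]
    - [[7, 0, 0], [0, 0, 0], 8.8]
    - [[7, 0, 0], [0, 0, 0], 8.8]

```text
clock: 1.1
tool_pos: [0.251, 0.572, 0.3303]
eef_rot: [-0.572, -0.415, 0.573, -0.416]
contact_force: [0.7, -0.5, -0.3]
opening: 1.0
```

Call:
drive_tool:
  deltas:
    - [[3, 0, 0], [0, 2.9, 2.5], 8.8]
    - [[0, 0, 0], [0, 2.9, 2.5], 8.8]
    - [[0, 0, 0], [0, 2.9, 2.5], 8.8]
    - [[0, 0, 0], [0, 2.9, 2.5], 8.8]
    - [[0, 0, 0], [0, 2.9, 2.5], 8.8]
    - [[0, 0, 0], [0, 2.9, 2.5], 8.8]
    - [[0, 0, 0], [0, 2.9, 2.5], 8.8]
    - [[0, 0, 0], [0, 2.9, 2.5], 8.8]
    - [[0, 0, 0], [0, 2.9, 2.5], 8.8]
    - [[0, 0, 0], [0, 2.9, 2.5], 8.8]
    - [[0, 0, 0], [0, 2.8, 2.7], 8.8]
    - [[0, 0, 0], [0, 0, 0], 8.8]

```text
clock: 2.1
tool_pos: [0.4559, 0.1926, 0.331]
eef_rot: [-0.584, -0.396, 0.585, -0.4]
contact_force: [-0.7, -0.9, -0.4]
opening: 0.999
```

```bash
python3 - <<'E'
from h import *
show()
plan([((.4306,-.1302,.15),-20.8),((.4306,-.1302,.055),-20.8)])
E
```

```text
t 2.1 pos [0.4559 0.1926 0.331 ] x [ 0.002 -0.005 -1.   ] yaw_y -21.5 F [-0.71 -0.89 -0.44] M [-0.07  0.05  0.01] open 0.999 q [-0.66  0.42  0.25  1.85 -0.12  0.89 -0.73]
to (0.4306, -0.1302, 0.15) -20.8 turn(first) [-0.69  0.22 -0.23] shift cm in new axes [18.1   9.1  31.07] minrows 7.8
to (0.4306, -0.1302, 0.055) -20.8 turn(first) [0. 0. 0.] shift cm in new axes [9.5 0.  0. ] minrows 2.4
```

Call:
drive_tool:
  deltas:
    - [[-0.7, 0.2, -0.2], [0, 1.01, 3.45], 8.8]
    - [[0, 0, 0], [0, 1.01, 3.45], 8.8]
    - [[0, 0, 0], [0, 1.01, 3.45], 8.8]
    - [[0, 0, 0], [0, 1.01, 3.45], 8.8]
    - [[0, 0, 0], [0, 1.01, 3.45], 8.8]
    - [[0, 0, 0], [0, 1.01, 3.45], 8.8]
    - [[0, 0, 0], [2.5, 1.01, 3.45], 8.8]
    - [[0, 0, 0], [3.5, 1.01, 3.45], 8.8]
    - [[0, 0, 0], [4, 1.01, 3.45], 8.8]
    - [[0, 0, 0], [4, 0, 0], 8.8]
    - [[0, 0, 0], [4, 0, 0], 8.8]
    - [[0, 0, 0], [0, 0, 0], 8.8]

```text
clock: 3.1
tool_pos: [0.4278, -0.1038, 0.1596]
eef_rot: [-0.576, -0.41, 0.583, -0.4]
contact_force: [-1.6, 1.0, 0.4]
opening: 0.995
```

```bash
python3 - <<'E'
from h import *
show()
plan([((.4306,-.1302,.055),-20.8)])
E
```

```text
t 3.1 pos [ 0.4278 -0.1038  0.1596] x [-0.016  0.007 -1.   ] yaw_y -20.1 F [-1.56  1.04  0.45] M [-0.03  0.11  0.01] open 0.995 q [ 0.05  0.64  0.13  2.19 -0.25  0.34  0.05]
to (0.4306, -0.1302, 0.055) -20.8 turn(first) [ 0.74 -0.06  0.99] shift cm in new axes [10.46  1.19  2.37] minrows 2.6
```

Call:
drive_tool:
  deltas:
    - [[0.7, 0, 1], [0, 0.6, 1.2], 8.8]
    - [[0, 0, 0], [0, 0.6, 1.2], 8.8]
    - [[0, 0, 0], [0, 0, 0], 8.8]
    - [[0, 0, 0], [2, 0, 0], 8.8]
    - [[0, 0, 0], [2, 0, 0], 8.8]
    - [[0, 0, 0], [2, 0, 0], 8.8]
    - [[0, 0, 0], [2, 0, 0], 8.8]
    - [[0, 0, 0], [1.2, 0, 0], 8.8]
    - [[0, 0, 0], [1.2, 0, 0], 8.8]
    - [[0, 0, 0], [0, 0, 0], 8.8]

```text
clock: 3.93
tool_pos: [0.4368, -0.1301, 0.0615]
eef_rot: [0.585, 0.399, -0.578, 0.405]
contact_force: [-0.7, -0.2, -0.1]
opening: 0.999
```

```bash
python3 - <<'E'
from h import *
show()
plan([((.4306,-.1302,.055),-20.8)])
snap("top","t1.png");snap("side","s1.png")
a=cv2.imread("pics/t1.png")[150:270,320:480];b=cv2.imread("pics/s1.png")[130:250,290:450]
cv2.imwrite("pics/c1.png",cv2.resize(np.hstack([a,b]),None,fx=2.5,fy=2.5,interpolation=cv2.INTER_CUBIC))
E
```

```text
t 3.9333 pos [ 0.4368 -0.1301  0.0615] x [ 0.014 -0.001 -1.   ] yaw_y -20.6 F [-0.7  -0.21 -0.12] M [-0.09  0.11 -0.01] open 0.999 q [ 0.18  0.85  0.02  2.22 -0.28  0.07  0.11]
to (0.4306, -0.1302, 0.055) -20.8 turn(first) [ 0.16 -0.25 -0.75] shift cm in new axes [ 0.65 -0.58  0.23] minrows 0.2
```

View pics/c1.png

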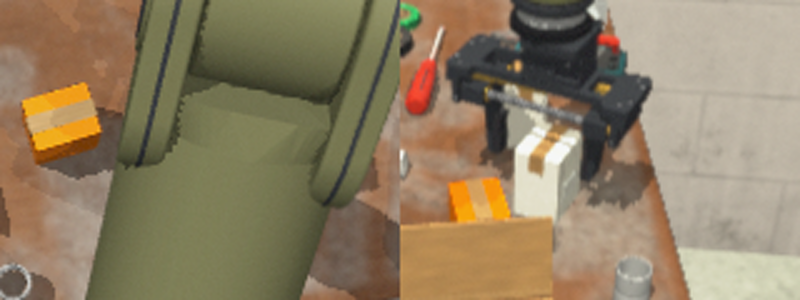

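The picture shows the fingers straddling the white carton, at about (545,150) in the side crop, with gaps on both sides. I'll centre it.

Call:
drive_tool:
  deltas:
    - [[0.2, -0.2, -0.7], [0.2, -0.3, 0.1], 8.8]
    - [[0, 0, 0], [0, -0.3, 0.1], 8.8]
    - [[0, 0, 0], [0, 0, 0], 8.8]
    - [[0, 0, 0], [0, 0, 0], 8.8]

```text
clock: 4.37
tool_pos: [0.43, -0.131, 0.0602]
eef_rot: [0.583, 0.4, -0.582, 0.402]
contact_force: [0.2, -0.0, 0.2]
opening: 0.998
```

```bash
python3 - <<'E'
from h import *
show()
plan([((.4306,-.1302,.06),-20.8)])
E
```

```text
t 4.3667 pos [ 0.43   -0.131   0.0602] x [ 0.002 -0.001 -1.   ] yaw_y -20.9 F [ 0.19 -0.    0.17] M [-0.04  0.1   0.06] open 0.998 q [ 0.18  0.85  0.02  2.22 -0.28  0.07  0.11]
to (0.4306, -0.1302, 0.06) -20.8 turn(first) [-0.11 -0.01 -0.12] shift cm in new axes [ 0.02  0.03 -0.09] minrows 0.0
```

Call:
drive_tool:
  deltas:
    - [[0, 0, 0], [0, 0, 0], 6]
    - [[0, 0, 0], [0, 0, 0], 5]
    - [[0, 0, 0], [0, 0, 0], 4.5]
    - [[0, 0, 0], [0, 0, 0], 4.3]
    - [[0, 0, 0], [0, 0, 0], 4.3]
    - [[0, 0, 0], [0, 0, 0], 4.3]
    - [[0, 0, 0], [0, 0, 0], 4.3]
    - [[0, 0, 0], [0, 0, 0], 4.3]
  force: 30

```text
clock: 5.03
tool_pos: [0.4303, -0.1311, 0.0596]
eef_rot: [0.583, 0.4, -0.582, 0.402]
contact_force: [1.6, -0.7, 0.1]
opening: 0.538
```

Call:
drive_tool:
  deltas:
    - [[0, 0, 0], [-0.5, 0, 0], 4.3]
    - [[0, 0, 0], [-1, 0, 0], 4.3]
    - [[0, 0, 0], [-1, 0, 0], 4.3]
    - [[0, 0, 0], [0, 0, 0], 4.3]
    - [[0, 0, 0], [0, 0, 0], 4.3]
    - [[0, 0, 0], [0, 0, 0], 4.3]

```text
clock: 5.53
tool_pos: [0.43, -0.1309, 0.0847]
eef_rot: [0.583, 0.401, -0.582, 0.401]
contact_force: [0.5, -0.3, -4.7]
opening: 0.543
```

```bash
python3 - <<'E'
from h import *
show()
snap("side");show()
E
```

```text
t 5.5333 pos [ 0.43   -0.1309  0.0847] x [ 0.002 -0.    -1.   ] yaw_y -20.9 F [ 0.47 -0.27 -4.68] M [-0.09  0.05 -0.03] open 0.543 q [ 0.16  0.8   0.05  2.22 -0.28  0.13  0.11]
t 5.5833 pos [ 0.4298 -0.1309  0.0845] x [ 0.001 -0.    -1.   ] yaw_y -20.9 F [ 0.32  0.19 -4.54] M [-0.04  0.09  0.06] open 0.539 q [ 0.16  0.8   0.05  2.22 -0.28  0.13  0.11]
```

It weighs 4.6 N (0.47 kg), so parcel A is the heavy one. Next I raise and carry it.

```bash
python3 - <<'E'
from h import *
plan([((.43,-.131,.30),12.3),((.455,.201,.30),12.3)])
E
```

```text
to (0.43, -0.131, 0.3) 12.3 turn(first) [-3.32e+01  1.00e-02 -7.00e-02] shift cm in new axes [-2.155e+01  1.000e-02  1.000e-02] minrows 5.4
to (0.455, 0.201, 0.3) 12.3 turn(first) [0. 0. 0.] shift cm in new axes [  0.     9.52 -31.91] minrows 8.0
```

Call:
drive_tool:
  deltas:
    - [[-2, 0, 0], [-1, 0, 0], 4.3]
    - [[-3, 0, 0], [-2, 0, 0], 4.3]
    - [[-4, 0, 0], [-2.5, 0, 0], 4.3]
    - [[-4, 0, 0], [-2.5, 0, 0], 4.3]
    - [[-4, 0, 0], [-2.5, 0, 0], 4.3]
    - [[-4, 0, 0], [-2.5, 0, 0], 4.3]
    - [[-4, 0, 0], [-2.5, 0, 0], 4.3]
    - [[-4, 0, 0], [-2.5, 0, 0], 4.3]
    - [[-3, 0, 0], [-2, 0, 0], 4.3]
    - [[-1, 0, 0], [-1, 0, 0], 4.3]
    - [[0, 0, 0], [-0.5, 0, 0], 4.3]
    - [[0, 0, 0], [0, 0, 0], 4.3]

```text
clock: 6.58
tool_pos: [0.4295, -0.131, 0.2999]
eef_rot: [0.445, 0.549, -0.444, 0.55]
contact_force: [-0.5, -0.2, -5.0]
opening: 0.543
```

```bash
python3 - <<'E'
from h import *
show()
plan([((.455,.201,.30),12.3)])
E
```

```text
t 6.5833 pos [ 0.4295 -0.131   0.2999] x [ 0.002 -0.    -1.   ] yaw_y 12.0 F [-0.45 -0.21 -4.96] M [-0.08  0.06 -0.02] open 0.543 q [ 0.17  0.39  0.04  2.01 -0.02  0.74  0.43]
to (0.455, 0.201, 0.3) 12.3 turn(first) [-0.26  0.05 -0.11] shift cm in new axes [-1.000e-02  9.560e+00 -3.189e+01] minrows 8.0
```

Call:
drive_tool:
  deltas:
    - [[0, 0, 0], [0, 0.3, -1], 4.3]
    - [[0, 0, 0], [0, 0.6, -2], 4.3]
    - [[0, 0, 0], [0, 0.9, -3], 4.3]
    - [[0, 0, 0], [0, 1.1, -3.6], 4.3]
    - [[0, 0, 0], [0, 1.1, -3.7], 4.3]
    - [[0, 0, 0], [0, 1.1, -3.7], 4.3]
    - [[0, 0, 0], [0, 1.1, -3.7], 4.3]
    - [[0, 0, 0], [0, 1.1, -3.6], 4.3]
    - [[0, 0, 0], [0, 1.0, -3.5], 4.3]
    - [[0, 0, 0], [0, 0.7, -2.4], 4.3]
    - [[0, 0, 0], [0, 0.4, -1.2], 4.3]
    - [[0, 0, 0], [0, 0.2, -0.5], 4.3]

```text
clock: 7.58
tool_pos: [0.4554, 0.204, 0.2981]
eef_rot: [0.443, 0.551, -0.444, 0.551]
contact_force: [0.6, -1.0, -3.4]
opening: 0.547
```

```bash
python3 - <<'E'
from h import *
snap("top","t2.png");snap("side","s2.png")
show()
plan([((.455,.201,.066),12.3)])
a=cv2.imread("pics/t2.png")[120:280,130:330];b=cv2.imread("pics/s2.png")[150:360,220:420]
a=cv2.resize(a,(400,320),interpolation=cv2.INTER_CUBIC);b=cv2.resize(b,(400,420),interpolation=cv2.INTER_CUBIC)
o=np.zeros((420,800,3),np.uint8);o[:320,:400]=a;o[:,400:]=b
cv2.imwrite("pics/c2.png",o)
E
```

```text
t 7.6833 pos [0.4561 0.201  0.2985] x [-0.    -0.002 -1.   ] yaw_y 12.1 F [ 0.26 -0.61 -3.31] M [-0.12  0.1  -0.03] open 0.539 q [-0.52  0.46  0.02  1.88 -0.01  0.8  -0.28]
to (0.455, 0.201, 0.066) 12.3 turn(first) [-0.17  0.11  0.04] shift cm in new axes [ 2.325e+01 -1.000e-01 -2.000e-02] minrows 5.8
```

View pics/c2.png

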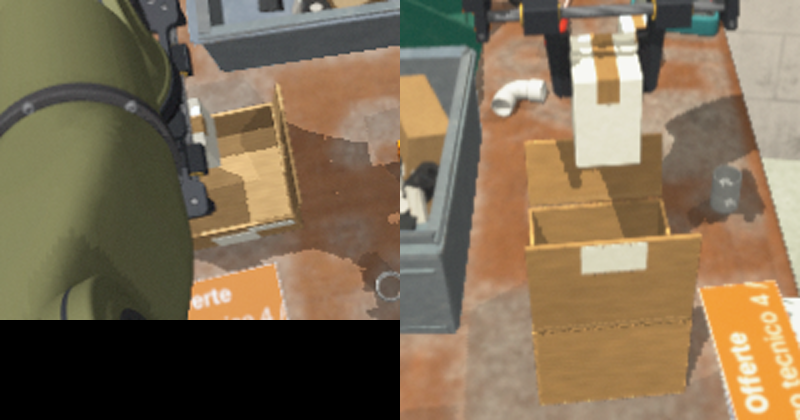

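Side crop: the carton hangs upright over the opening, at (607,110) above the opening at (600,225). Next I check the bin's clearance to the gripper body.

```bash
python3 - <<'E'
from h import *
import pickle
a,b=pickle.load(open("s0.pkl","rb"))
for u,v in((238,153),(370,136)):print([onz(a,u,v,z)[:2].round(3) for z in(0.,.1,.15)])
for u,v in((248,292),(258,180)):print([onz(b,u,v,z)[:2].round(3) for z in(0.,.1,.15)])
E
```

```text
[array([0.604, 0.228]), array([0.575, 0.208]), array([0.56 , 0.198])]
[array([ 0.653, -0.09 ]), array([ 0.62 , -0.083]), array([ 0.603, -0.079])]
[array([0.614, 0.169]), array([0.578, 0.249]), array([0.561, 0.289])]
[array([ 0.702, -0.24 ]), array([ 0.652, -0.093]), array([ 0.627, -0.02 ])]
```

Call:
drive_tool:
  deltas:
    - [[0, 0, 0], [1, -0.3, 0], 4.3]
    - [[0, 0, 0], [2, -0.2, 0], 4.3]
    - [[0, 0, 0], [2.5, 0, 0], 4.3]
    - [[0, 0, 0], [2.5, 0, 0], 4.3]
    - [[0, 0, 0], [2.5, 0, 0], 4.3]
    - [[0, 0, 0], [2.5, 0, 0], 4.3]
    - [[0, 0, 0], [2.5, 0, 0], 4.3]
    - [[0, 0, 0], [2.5, 0, 0], 4.3]
    - [[0, 0, 0], [2, 0, 0], 4.3]
    - [[0, 0, 0], [1.2, 0, 0], 4.3]
    - [[0, 0, 0], [0.6, 0, 0], 4.3]
    - [[0, 0, 0], [0.2, 0, 0], 4.3]

```text
clock: 8.68
tool_pos: [0.4522, 0.1978, 0.0787]
eef_rot: [0.445, 0.549, -0.446, 0.55]
contact_force: [-0.1, -0.7, -3.9]
opening: 0.539
```

Call:
drive_tool:
  deltas:
    - [[0, 0, 0], [0, 0, 0], 4.3]
    - [[0, 0, 0], [0, 0, 0], 4.3]
    - [[0, 0, 0], [0, 0, 0], 4.3]

```text
clock: 8.93
tool_pos: [0.4529, 0.1999, 0.0804]
eef_rot: [0.446, 0.549, -0.444, 0.551]
contact_force: [-0.0, 0.2, -3.8]
opening: 0.537
```

```bash
python3 - <<'E'
from h import *
show()
plan([((.450,.2,.0637),12.3)])
E
```

```text
t 8.9333 pos [0.4529 0.1999 0.0804] x [ 0.003  0.    -1.   ] yaw_y 12.1 F [-0.02  0.19 -3.82] M [-0.02  0.03  0.02] open 0.537 q [-0.51  0.82  0.    2.09 -0.01  0.23 -0.29]
to (0.45, 0.2, 0.0637) 12.3 turn(first) [-0.24  0.03 -0.19] shift cm in new axes [ 1.67 -0.28 -0.07] minrows 0.4
```

Call:
drive_tool:
  deltas:
    - [[0, 0, 0], [0.5, 0, 0], 4.3]
    - [[0, 0, 0], [0.5, 0, 0], 4.3]
    - [[0, 0, 0], [0.3, 0, 0], 4.3]
    - [[0, 0, 0], [0.2, 0, 0], 4.3]
    - [[0, 0, 0], [0.1, 0, 0], 4.3]
    - [[0, 0, 0], [0.1, 0, 0], 4.3]
    - [[0, 0, 0], [0, 0, 0], 4.3]
    - [[0, 0, 0], [0, 0, 0], 4.3]

```text
clock: 9.6
tool_pos: [0.452, 0.1999, 0.0635]
eef_rot: [0.445, 0.549, -0.444, 0.55]
contact_force: [-0.9, -0.3, 10.3]
opening: 0.544
```

```bash
python3 - <<'E'
from h import *
show()
E
```

```text
t 9.6 pos [0.452  0.1999 0.0635] x [ 0.002 -0.    -1.   ] yaw_y 12.1 F [-0.85 -0.26 10.31] M [-0.26  0.7   0.04] open 0.544 q [-0.51  0.85  0.    2.09 -0.01  0.19 -0.29]
```

Call:
drive_tool:
  deltas:
    - [[0, 0, 0], [-0.1, 0, 0], 4.3]
    - [[0, 0, 0], [0, 0, 0], 4.8]
    - [[0, 0, 0], [0, 0, 0], 5.4]
    - [[0, 0, 0], [0, 0, 0], 6]
    - [[0, 0, 0], [0, 0, 0], 6]
    - [[0, 0, 0], [0, 0, 0], 6]
    - [[0, 0, 0], [-0.5, 0, 0], 6]
    - [[0, 0, 0], [-1, 0, 0], 6]
    - [[0, 0, 0], [-2, 0, 0], 6]
    - [[0, 0, 0], [-2.5, 0, 0], 6]
    - [[0, 0, 0], [-3, 0, 0], 6]
    - [[0, 0, 0], [-3, 0, 0], 6]

```text
clock: 10.6
tool_pos: [0.4516, 0.1997, 0.1854]
eef_rot: [0.445, 0.549, -0.444, 0.55]
contact_force: [0.1, 0.3, -1.0]
opening: 0.682
```

Call:
drive_tool:
  deltas:
    - [[0, 0, 0], [-3, 0, 0], 6]
    - [[0, 0, 0], [-3, 0, 0], 4]
    - [[0, 0, 0], [-3, 0, 0], 2]
    - [[0, 0, 0], [-2, 0, 0], 0]
    - [[0, 0, 0], [0, 0, 0], 0]
    - [[0, 0, 0], [0, 0, 0], 0]
    - [[0, 0, 0], [0, 0, 0], 0]

```text
clock: 11.18
tool_pos: [0.4511, 0.1997, 0.2933]
eef_rot: [0.444, 0.549, -0.445, 0.55]
contact_force: [0.0, 0.3, 0.2]
opening: 0.251
```

```bash
python3 - <<'E'
from h import *
show()
snap("side","s3.png")
E
```

```text
t 11.1833 pos [0.4511 0.1997 0.2933] x [ 0.001 -0.001 -1.   ] yaw_y 12.1 F [0.02 0.28 0.15] M [-0.05  0.   -0.04] open 0.251 q [-0.53  0.46  0.02  1.9  -0.01  0.78 -0.29]
```

```bash
cat >> h.py <<'E'
C=np.array([.455,.201]);YW=np.radians(12.3)
def sh(y,tz,x=0):
    "world TCP for tip centre at shipper x,y (mm), tip height tz (mm)"
    return (C[0]+(x*np.cos(YW)-y*np.sin(YW))/1000,C[1]+(x*np.sin(YW)+y*np.cos(YW))/1000,(tz+11)/1000)
def inv(s=None):
    p=r.get_state()["tool_pos"]; d=(p[:2]-C)*1000
    return "shipper x %.1f y %.1f tipz %.1f"%(d@[np.cos(YW),np.sin(YW)],d@[-np.sin(YW),np.cos(YW)],p[2]*1000-11)
def path(side,s,off=3,n=10,th0=1.5708,th1=0):
    h=(75,100) if side<0 else (75,105); out=[]
    for t in np.linspace(th0,th1,n+1):
        y=-h[0]+s*np.cos(t)-off*np.sin(t)-9; z=h[1]+s*np.sin(t)+off*np.cos(t); out.append((y*(1 if side<0 else -1),z))
    return np.array(out)
E
python3 - <<'E'
from h import *
show();print(inv())
plan([(sh(-115,282),12.3),(sh(-115,150),12.3)])
for sd,s in((-1,50),(1,78)):
    p=path(sd,s);print(p.round(1).tolist());d=np.diff(p,axis=0);print("rows [x,z]cm",[(round(-b/10,2),round(-a/10,2)) for a,b in d])
E
```

```text
t 11.2333 pos [0.4509 0.1996 0.2927] x [-0.    -0.001 -1.   ] yaw_y 12.1 F [-0.39 -0.31  0.03] M [-0.04  0.07 -0.01] open 0.211 q [-0.53  0.46  0.02  1.9  -0.01  0.78 -0.29]
shipper x -4.3 y -0.5 tipz 281.7
to (np.float64(0.47949849442162235), np.float64(0.08863975893994469), 0.293) 12.3 turn(first) [-0.2   0.08  0.03] shift cm in new axes [-0.03  0.43 11.45] minrows 2.9
to (np.float64(0.47949849442162235), np.float64(0.08863975893994469), 0.161) 12.3 turn(first) [0. 0. 0.] shift cm in new axes [13.2  0.   0. ] minrows 3.3
[[-87.0, 150.0], [-79.1, 149.9], [-71.4, 148.5], [-64.0, 145.9], [-57.0, 142.2], [-50.8, 137.5], [-45.3, 131.8], [-40.8, 125.4], [-37.4, 118.3], [-35.1, 110.8], [-34.0, 103.0]]
rows [x,z]cm [(np.float64(0.01), np.float64(-0.79)), (np.float64(0.14), np.float64(-0.77)), (np.float64(0.26), np.float64(-0.74)), (np.float64(0.37), np.float64(-0.69)), (np.float64(0.47), np.float64(-0.63)), (np.float64(0.57), np.float64(-0.55)), (np.float64(0.64), np.float64(-0.45)), (np.float64(0.71), np.float64(-0.34)), (np.float64(0.75), np.float64(-0.23)), (np.float64(0.78), np.float64(-0.11))]
[[87.0, 183.0], [74.8, 182.5], [62.8, 180.1], [51.3, 175.9], [40.6, 169.9], [31.0, 162.3], [22.7, 153.3], [15.9, 143.1], [10.7, 132.0], [7.4, 120.2], [6.0, 108.0]]
rows [x,z]cm [(np.float64(0.05), np.float64(1.22)), (np.float64(0.24), np.float64(1.2)), (np.float64(0.42), np.float64(1.15)), (np.float64(0.6), np.float64(1.07)), (np.float64(0.76), np.float64(0.96)), (np.float64(0.9), np.float64(0.83)), (np.float64(1.02), np.float64(0.68)), (np.float64(1.11), np.float64(0.51)), (np.float64(1.18), np.float64(0.33)), (np.float64(1.22), np.float64(0.14))]
```

View pics/s3.png

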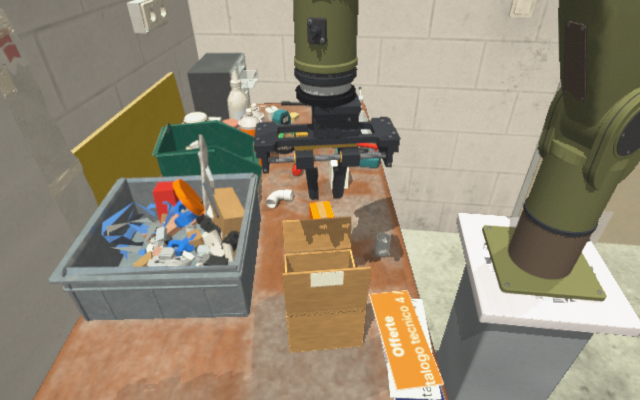

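The gripper is clear, empty and closing at (325,185), and both flaps are still upright. Now to the outside of the narrow flap.

Call:
drive_tool:
  deltas:
    - [[0, 0, 0], [0, 0.2, 1.5], 0]
    - [[0, 0, 0], [0, 0.2, 2.5], 0]
    - [[0, 0, 0], [0, 0, 3], 0]
    - [[0, 0, 0], [0, 0, 2.5], 0]
    - [[0, 0, 0], [0, 0, 2], 0]
    - [[0, 0, 0], [0, 0, 0], 0]
    - [[0, 0, 0], [2.5, 0, 0], 0]
    - [[0, 0, 0], [3, 0, 0], 0]
    - [[0, 0, 0], [3, 0, 0], 0]
    - [[0, 0, 0], [3, 0, 0], 0]
    - [[0, 0, 0], [1.7, 0, 0], 0]
    - [[0, 0, 0], [0, 0, 0], 0]

```text
clock: 12.23
tool_pos: [0.4769, 0.0889, 0.1577]
eef_rot: [0.442, 0.552, -0.446, 0.549]
contact_force: [-1.1, -0.1, 1.1]
opening: 0.005
```

```bash
python3 - <<'E'
from h import *
snap("top","t4.png");snap("side","s4.png");show();print(inv())
a=cv2.imread("pics/t4.png")[120:280,130:330];b=cv2.imread("pics/s4.png")[150:360,240:400]
a=cv2.resize(a,(450,360),interpolation=cv2.INTER_CUBIC);b=cv2.resize(b,(320,420),interpolation=cv2.INTER_CUBIC)
o=np.zeros((420,770,3),np.uint8);o[:360,:450]=a;o[:,450:]=b
cv2.imwrite("pics/c4.png",o)
E
```

```text
t 12.3333 pos [0.4793 0.089  0.161 ] x [-0.001 -0.001 -1.   ] yaw_y 12.1 F [-0.62  0.17  0.75] M [-0.07  0.04  0.01] open 0.007 q [-0.28  0.66  0.01  2.06 -0.01  0.42 -0.06]
shipper x -0.1 y -114.6 tipz 150.0
```

View pics/c4.png

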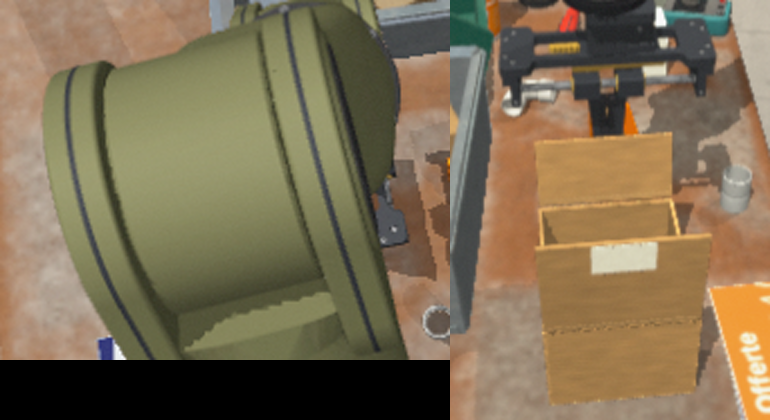

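The closed fingers stand right behind the narrow flap at (607,115), with the flap still untouched. Now I fold it.

Call:
drive_tool:
  deltas:
    - [[0, 0, 0], [0, 0, -0.9], 0]
    - [[0, 0, 0], [0, 0, -1], 0]
    - [[0, 0, 0], [0, 0, -0.9], 0]
    - [[0, 0, 0], [0, 0, -0.8], 0]
    - [[0, 0, 0], [0.14, 0, -0.77], 0]
    - [[0, 0, 0], [0.26, 0, -0.74], 0]
    - [[0, 0, 0], [0.37, 0, -0.69], 0]
    - [[0, 0, 0], [0.47, 0, -0.63], 0]
    - [[0, 0, 0], [0.57, 0, -0.55], 0]

```text
clock: 13.08
tool_pos: [0.4653, 0.1576, 0.143]
eef_rot: [0.445, 0.549, -0.444, 0.551]
contact_force: [-0.6, -0.8, 1.4]
opening: 0.003
```

```bash
python3 - <<'E'
from h import *
show();print(inv())
E
```

```text
t 13.0833 pos [0.4653 0.1576 0.143 ] x [ 0.002 -0.    -1.   ] yaw_y 12.1 F [-0.59 -0.83  1.44] M [-0.09  0.02  0.02] open 0.003 q [-0.44  0.7   0.03  2.07 -0.04  0.37 -0.17]
shipper x 0.8 y -44.6 tipz 132.0
```

Call:
drive_tool:
  deltas:
    - [[0, 0, 0], [0.64, 0, -0.45], 0]
    - [[0, 0, 0], [0.71, 0, -0.34], 0]
    - [[0, 0, 0], [0.75, 0, -0.23], 0]
    - [[0, 0, 0], [0.6, 0, -0.11], 0]
    - [[0, 0, 0], [0.2, 0, 0], 0]
    - [[0, 0, 0], [0.1, 0, 0], 0]
    - [[0, 0, 0], [0, 0, 0], 0]
    - [[0, 0, 0], [0, 0, 0], 0]

```text
clock: 13.75
tool_pos: [0.4628, 0.1677, 0.1134]
eef_rot: [0.445, 0.549, -0.444, 0.55]
contact_force: [-2.2, 0.4, 2.5]
opening: 0.003
```

```bash
python3 - <<'E'
from h import *
show();print(inv())
E
```

```text
t 13.75 pos [0.4628 0.1677 0.1134] x [ 0.001 -0.    -1.   ] yaw_y 12.1 F [-2.18  0.41  2.45] M [ 0.26  0.33 -0.01] open 0.003 q [-0.46  0.76  0.02  2.08 -0.05  0.3  -0.18]
shipper x 0.6 y -34.2 tipz 102.4
```

Call:
drive_tool:
  deltas:
    - [[0, 0, 0], [0.1, 0, 0], 0]
    - [[0, 0, 0], [0.1, 0, 0], 0]
    - [[0, 0, 0], [0.1, 0, 0], 0]
    - [[0, 0, 0], [0, 0, 0], 0]

```text
clock: 14.08
tool_pos: [0.4629, 0.1677, 0.1129]
eef_rot: [0.445, 0.549, -0.444, 0.55]
contact_force: [-6.0, 0.4, 30.9]
opening: 0.01
```

```bash
python3 - <<'E'
from h import *
show();print(inv())
E
```

```text
t 14.0833 pos [0.4629 0.1677 0.1129] x [ 0.003  0.    -1.   ] yaw_y 12.1 F [-6.05  0.42 30.89] M [-0.04  1.31 -0.03] open 0.01 q [-0.46  0.76  0.02  2.08 -0.05  0.3  -0.18]
shipper x 0.6 y -34.2 tipz 101.9
```

Call:
drive_tool:
  deltas:
    - [[0, 0, 0], [-0.8, 0, 0], 0]
    - [[0, 0, 0], [-2, 0, 0], 0]
    - [[0, 0, 0], [-3, 0, 0], 0]
    - [[0, 0, 0], [-3, 0, 0], 0]
    - [[0, 0, 0], [-3, 0, 0], 0]
    - [[0, 0, 0], [-3, 0, 0], 0]
    - [[0, 0, 0], [-2, 0, 0], 0]
    - [[0, 0, 0], [-1, 0, 0], 0]
    - [[0, 0, 0], [0, 0, -1.5], 0]
    - [[0, 0, 0], [0, 0, -3], 0]
    - [[0, 0, 0], [0, 0, -3], 0]
    - [[0, 0, 0], [0, 0, -3], 0]

```text
clock: 15.08
tool_pos: [0.4409, 0.2706, 0.2883]
eef_rot: [0.445, 0.549, -0.445, 0.55]
contact_force: [0.7, -0.2, 0.2]
opening: 0.002
```

Call:
drive_tool:
  deltas:
    - [[0, 0, 0], [0, 0, -2.5], 0]
    - [[0, 0, 0], [0, 0, -1.5], 0]
    - [[0, 0, 0], [0, 0, -0.9], 0]
    - [[0, 0, 0], [0, 0, 0], 0]
    - [[0, 0, 0], [0, 0, 0], 0]

```text
clock: 15.5
tool_pos: [0.4309, 0.3172, 0.288]
eef_rot: [0.445, 0.549, -0.445, 0.551]
contact_force: [-0.3, -0.5, -0.6]
opening: 0.006
```

```bash
python3 - <<'E'
from h import *
snap("top","t5.png");snap("side","s5.png");show();print(inv())
plan([(sh(120,183),12.3)])
a=cv2.imread("pics/t5.png")[120:280,130:330];b=cv2.imread("pics/s5.png")[150:360,240:400]
a=cv2.resize(a,(450,360),interpolation=cv2.INTER_CUBIC);b=cv2.resize(b,(320,420),interpolation=cv2.INTER_CUBIC)
o=np.zeros((420,770,3),np.uint8);o[:360,:450]=a;o[:,450:]=b
cv2.imwrite("pics/c5.png",o)
E
```

```text
t 15.6 pos [0.4313 0.3163 0.2882] x [ 0.002 -0.002 -1.   ] yaw_y 11.9 F [-0.12 -0.52 -0.76] M [-0.08  0.09 -0.03] open 0.003 q [-0.77  0.52  0.07  1.8  -0.04  0.83 -0.47]
shipper x 1.4 y 117.7 tipz 277.2
to (np.float64(0.42943635364700283), np.float64(0.31824546893223166), 0.194) 12.3 turn(first) [-0.36  0.13 -0.08] shift cm in new axes [ 9.42 -0.14 -0.23] minrows 2.4
```

View pics/c5.png

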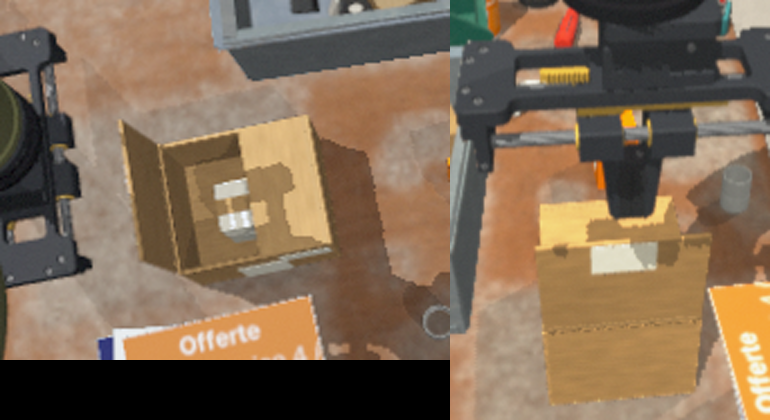

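The narrow flap lies flat (280,190), the carton stands upright inside (235,210), and the wide flap is still up. Now for the wide flap, from outside.

Call:
drive_tool:
  deltas:
    - [[-0.3, 0, 0], [0, -0.1, -0.5], 0]
    - [[0, 0, 0], [1.5, 0, -0.2], 0]
    - [[0, 0, 0], [2.5, 0, 0], 0]
    - [[0, 0, 0], [2.5, 0, 0], 0]
    - [[0, 0, 0], [2, 0, 0], 0]
    - [[0, 0, 0], [0.9, 0, 0], 0]
    - [[0, 0, 0], [0, 0, 0], 0]
    - [[0, 0, 0], [0, 0, 0], 0]

```text
clock: 16.27
tool_pos: [0.4287, 0.3247, 0.1946]
eef_rot: [0.444, 0.55, -0.443, 0.551]
contact_force: [0.1, -0.0, 0.3]
opening: 0.003
```

```bash
python3 - <<'E'
from h import *
show();print(inv())
E
```

```text
t 16.2667 pos [0.4287 0.3247 0.1946] x [ 0.002 -0.    -1.   ] yaw_y 12.4 F [ 0.12 -0.01  0.35] M [-0.01  0.05 -0.01] open 0.003 q [-0.77  0.65  0.05  1.89 -0.05  0.59 -0.47]
shipper x 0.6 y 126.5 tipz 183.6
```

Call:
drive_tool:
  deltas:
    - [[0, 0, 0], [0, 0, 1], 0]
    - [[0, 0, 0], [0, 0, 1], 0]
    - [[0, 0, 0], [0, 0, 1], 0]
    - [[0, 0, 0], [0, 0, 1], 0]
    - [[0, 0, 0], [0.05, 0, 1.2], 0]
    - [[0, 0, 0], [0.24, 0, 1.2], 0]
    - [[0, 0, 0], [0.42, 0, 1.15], 0]
    - [[0, 0, 0], [0.6, 0, 1.07], 0]
    - [[0, 0, 0], [0.76, 0, 0.96], 0]
    - [[0, 0, 0], [0.9, 0, 0.83], 0]
    - [[0, 0, 0], [0, 0, 0], 0]

```text
clock: 17.18
tool_pos: [0.4502, 0.22, 0.1628]
eef_rot: [0.443, 0.55, -0.445, 0.551]
contact_force: [-0.0, -0.2, -0.5]
opening: 0.007
```

```bash
python3 - <<'E'
from h import *
show();print(inv())
E
```

```text
t 17.1833 pos [0.4502 0.22   0.1628] x [-0.001 -0.004 -1.   ] yaw_y 12.2 F [-0.04 -0.17 -0.52] M [-0.1   0.08 -0.03] open 0.007 q [-0.56  0.67  0.02  2.02 -0.02  0.45 -0.31]
shipper x -0.7 y 19.6 tipz 151.8
```

Call:
drive_tool:
  deltas:
    - [[0, 0, 0], [1, 0, 0.5], 0]
    - [[0, 0, 0], [1.1, 0, 0.4], 0]
    - [[0, 0, 0], [1.1, 0, 0.33], 0]
    - [[0, 0, 0], [0.8, 0, 0.14], 0]
    - [[0, 0, 0], [0.3, 0, 0], 0]
    - [[0, 0, 0], [0.1, 0, 0], 0]
    - [[0, 0, 0], [0, 0, 0], 0]
    - [[0, 0, 0], [0, 0, 0], 0]

```text
clock: 17.85
tool_pos: [0.4538, 0.2103, 0.121]
eef_rot: [0.443, 0.551, -0.443, 0.552]
contact_force: [0.2, 0.8, 0.1]
opening: 0.009
```

```bash
python3 - <<'E'
from h import *
show();print(inv())
E
```

```text
t 17.85 pos [0.4538 0.2103 0.121 ] x [ 0.002 -0.    -1.   ] yaw_y 12.4 F [0.21 0.76 0.11] M [-0.07  0.07 -0.01] open 0.009 q [-0.53  0.75  0.01  2.06 -0.02  0.34 -0.29]
shipper x 0.8 y 9.3 tipz 110.0
```

Top face should end up at 107 mm. I press in small steps until resistance.

Call:
drive_tool:
  deltas:
    - [[0, 0, 0], [0.1, 0, 0.1], 0]
    - [[0, 0, 0], [0.1, 0, 0.1], 0]
    - [[0, 0, 0], [0.1, 0, 0], 0]
    - [[0, 0, 0], [0.1, 0, 0], 0]
    - [[0, 0, 0], [0, 0, 0], 0]
    - [[0, 0, 0], [0, 0, 0], 0]

```text
clock: 18.35
tool_pos: [0.4544, 0.2079, 0.1181]
eef_rot: [0.444, 0.55, -0.442, 0.552]
contact_force: [-1.6, -0.9, 14.6]
opening: 0.007
```

```bash
python3 - <<'E'
from h import *
show();print(inv())
E
```

```text
t 18.35 pos [0.4544 0.2079 0.1181] x [ 0.003  0.    -1.   ] yaw_y 12.4 F [-1.62 -0.94 14.57] M [-0.15  0.51 -0.01] open 0.007 q [-0.53  0.75  0.01  2.06 -0.02  0.33 -0.29]
shipper x 0.9 y 6.9 tipz 107.1
```

Call:
drive_tool:
  deltas:
    - [[0, 0, 0], [0.1, 0, 0], 0]
    - [[0, 0, 0], [0, 0, 0], 0]
    - [[0, 0, 0], [-0.5, 0, 0], 0]
    - [[0, 0, 0], [-2, 0, 0], 0]
    - [[0, 0, 0], [-3, 0, 0], 0]
    - [[0, 0, 0], [-3, 0, 0], 0]
    - [[0, 0, 0], [-3, 0, 0], 0]
    - [[0, 0, 0], [-3, 0, 0], 0]
    - [[0, 0, 0], [-2, 0, -2], 0]
    - [[0, 0, 0], [0, 0, -3], 0]
    - [[0, 0, 0], [0, 0, -3], 0]
    - [[0, 0, 0], [0, 0, -3], 0]

```text
clock: 19.35
tool_pos: [0.4301, 0.3163, 0.2814]
eef_rot: [0.444, 0.55, -0.443, 0.551]
contact_force: [0.1, -0.3, -1.0]
opening: 0.002
```

Call:
drive_tool:
  deltas:
    - [[0, 0, 0], [0, 0, -2], 0]
    - [[0, 0, 0], [0, 0, -1], 0]
    - [[0, 0, 0], [0, 0, 0], 0]
    - [[0, 0, 0], [0, 0, 0], 0]

```text
clock: 19.68
tool_pos: [0.424, 0.3436, 0.2804]
eef_rot: [0.443, 0.55, -0.443, 0.552]
contact_force: [-0.1, -0.1, 0.2]
opening: 0.004
```

```bash
python3 - <<'E'
from h import *
snap("top","t6.png");s=snap("side","s6.png");show();print(inv())
a=cv2.imread("pics/t6.png")[120:280,170:490];b=cv2.imread("pics/s6.png")[130:360,240:420]
a=cv2.resize(a,(480,240),interpolation=cv2.INTER_CUBIC);b=cv2.resize(b,(313,400),interpolation=cv2.INTER_CUBIC)
o=np.zeros((400,793,3),np.uint8);o[:240,:480]=a;o[:,480:]=b
cv2.imwrite("pics/c6.png",o)
E
```

```text
t 19.7833 pos [0.4246 0.3425 0.2805] x [ 0.002 -0.002 -1.   ] yaw_y 12.2 F [-0.3   0.11 -0.93] M [-0.06  0.09  0.01] open 0.005 q [-0.79  0.54  0.04  1.78 -0.03  0.82 -0.52]
shipper x 0.4 y 144.7 tipz 269.5
```

View pics/c6.png

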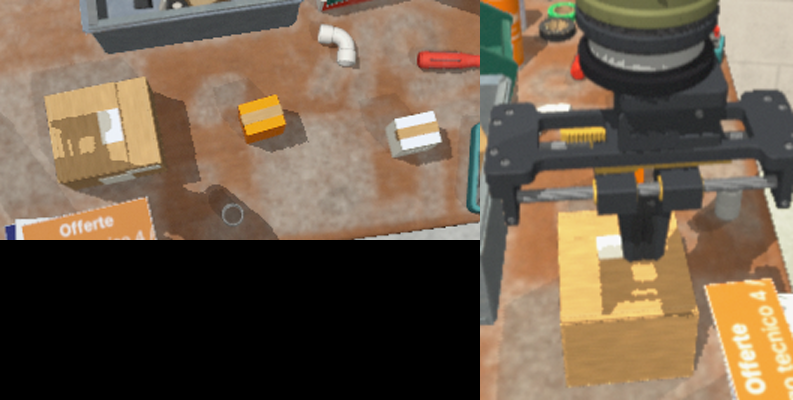

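The shipper is closed: the wide flap lies flat over the narrow one, with its edge at (122,105). The other white carton stands at (415,130), and nothing touches the robot.

```bash
python3 -c "
from h import *
print(r.finish_job())"
```

```text
the job is handed in; nothing more can be done
None
```

The job is done and handed in at about 20 s on the robot's clock, against the 72 s limit. The heavy small carton is upright in the shipping carton, which is closed with the narrow flap down first and the wide flap flat over it.

- **Finding the heavy one:** I lifted the white carton that stood nearer the shipper, at (0.431, -0.130). The wrist force showed about 4.7 N (0.47 kg), which fits only the heavy one, so I did not lift the other.
- **Placing:** It touched down with its underside near the 4 mm floor. The picture taken after folding the narrow flap shows it upright inside.
- **Flaps:** I pressed each flap until it met its stop. The fingertips were at 101.9 mm on the narrow flap and 107.1 mm on the wide one, against an expected 102 and 107 mm. The highest force I saw was about 31 N, through the fingertips on the narrow flap.
- **Last check:** The final pictures show the carton closed flat and the lighter small carton upright where it started. The orange carton was not moved and the gripper was clear of everything.

No check failed. Two loose ends:
- My picked shipper corners came out about 5 mm short across its 150 mm side, so I took its position as good to about 3 mm.
- One carried-weight reading dipped to about 3.3 N just after a move stopped.

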